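# Lock the capsule into the coffee machine

## Robot

A 6-joint arm with a two-finger parallel gripper is mounted at the origin on the work surface; the furniture and walls round the work are solid. World frame = base frame: x ahead of the robot, y to its left, z up, the work surface at z = 0. Lengths are in m, angles in rad, forces in N, time in s.
With the tool pointing down it reaches from about 0.35 to 0.975 m from the base axis. Payload 7.1 kg.
Tool frame: the origin (TCP) lies at the centre of the arm's flange, where the gripper is bolted on; the fingertips stand 182 mm ahead of it and the grasp point (between the pads) lies 163 mm ahead of it; z points along the fingers, y is the line along which they close (so a half turn about z gives the same grasp; the last joint's range is limited). The gripper opens to 88 mm and grips with 3 to 60 N. Pads are 20 mm wide; open, the fingers measure 115 mm over their backs; the gripper's body (75 mm by 178 mm) begins 61 mm behind the grasp point.
Start: joints at [-1.359, 0.423, 1.63, -0, 1.089, -0.019], TCP at [0.143, -0.608, 0.405] pointing down, gripper open.
Joint ranges: [-3, 3], [-0.9, 2.11], [0.09, 2.58], [-1.31, 4.45], [0.11, 2.69], [-2.54, 2.54]. Speed limits (rad/s): [2.39, 2.39, 3.01, 3.14, 3.14, 3.14].

## Interface

Orientations are given as a rotation vector (axis times angle).
In Python, from station import status, viewer, r gives the robot as it stands.
- The arm moves only by the shell command python3 -m crank 'ROWS' [FORCE]. ROWS is text: rows parted by semicolons, each of 7 numbers parted by spaces: the shift along the tool's x, y, z in units of 50 mm (1.0 is 50 mm), then the turn, a rotation vector about the tool's x, y, z in units of 8 degrees (1.0 is 8 degrees), then the gripper command: -1 is shut, 1 is fully open, values between are in proportion. In form: dx dy dz wx wy wz jaw; .... A call has 1 to 12 rows; each row is the pose to reach, as a shift and turn from the pose commanded when the call began, along the tool's axes at that moment; what a row does not reach only later rows make up. A row lasts 1/8 s, in which the tool goes at most 62.5 mm and 10.7 degrees, less where a joint would pass 70% of its speed; a pose out of reach is approached as far as the arm can. A call with a gripper value outside its range is refused whole. The fingers move at their own pace and stop on an object; FORCE is the grip in N (left out, the last holds). Time passes only in rows, so rows that repeat a pose let the fingers close. It gives the time, the measured TCP pose, the force, the opening and the grip force at its end, in the units of the state.
- status.get_obs(): the state, without advancing time (a new reading comes with each control period).
- viewer.capture(name): name is "side" or "top" or "wrist"; returns a dict with "pixels" (400x640x3 uint8, red, green, blue), "depth" (400x640 float32, m along the optical axis (not along the pixel's ray), 0 where there is no reading), "mtx" (3x3 intrinsics, pixels), "D" ([k1, k2, p1, p2, k3] as OpenCV has them; the pictures are not rectified), "position" and "rotation" of the camera in the world. Camera axes: x right, y down, z forward; pixel columns grow to the right and rows downward; lengths in m; the calibration is good to about 2 mm. A picture is of the moment at which its call begins.
- r.hand_in(): hands the job in; it is judged then, once.
The state is a dict: "clock": time; "q": joint angles; "dq": joint speeds; "joint_torque": joint torques, N m; "position": TCP position; "tcp_rot": TCP orientation; "force": force on the tool from outside, world axes, zero at the start; "moment": the same for the moment, N m; "opening": finger opening in m; "grip_force": force on a finger pad.
Only numpy, scipy, OpenCV 4.12 (cv2) and the standard library are available. Lean on these libraries where they do the work, as an engineer would, in place of code of your own. Each camera call takes 0.05 s, during which the arm holds its last target. There are 200 camera calls.

## Task

Get the coffee machine ready to brew: with the handle still up, push its capsule drawer all the way in; then push the big locking handle over towards the front and down, past its dead point, until it snaps into lock and stays down by itself. Only push: do not pinch the handle's grip or hook it from its far side, do not pull the drawer further out, and leave the mug under the spout, the salt shaker and the snack bar where they are.

Things in the scene. Friction and masses are not known exactly. Their poses are not given: they have to be found in the camera images.
- machine: White capsule coffee machine, standing fast: base with steel drip grille, column, and a head 124 mm wide overhanging the grille from z 128 to 212 mm (194 mm at its front edge). Origin on the worktop, mid-width; z up, x towards its back, y to the left for someone facing its front. The front looks roughly at the robot: head front at x -85 mm, base front at -112, tank back at +106.
- drawer (a joint): How far the capsule drawer is out of the slot in the head's front (m): 0 = fully home against a hard stop, its panel touching the head; it starts 15 to 45 mm out. It slides straight along the machine's x, takes about 2 N to push, and stays where it is left.
- drawer_face (a point): Middle of the drawer's flat white front panel, on the face that is pushed, 158 mm above the worktop; moves with the drawer. The panel is 112 mm wide and reaches from 134 to 176 mm above the worktop; along its foot a black ledge 50 mm wide, its top at 141 mm, sticks out 7 mm.
- handle (a joint): Handle angle (rad): 0 = open, tipped 15 deg back from upright; grows as it is pushed over to the front and down. A spring returns it to 0 until the dead point at 1.57; beyond, it snaps to the stop at 1.745 (5 deg above level) and stays locked. Push at the grip, square to the arms: rising to 13 N near 0.9, nil at 1.57. It jams near 0.4 while the drawer is over 3 mm out.
- handle_grip (a point): Centre of the handle's black round grip bar, 23 mm thick, 92 mm long, lying along the machine's y, with a 2 mm ridge (grip_ridge) on its far side (front when open, under when locked), carried by steel arms outside the head at y -70 and +70 mm; moves with the handle. It is 309 mm above the worktop when open (30 mm behind the hinge axis) and 208 mm when locked (115 mm in front of the axis).
- handle_axis (a point): The handle's fixed hinge axis, at mid-width of the machine, along its y, 198 mm above the worktop; the grip bar's centre moves round it at 115 mm radius.
- mug: Mug with blue stripes, 90 mm wide and 97 mm high, handle to the machine's right, standing on the drip grille under the spout; origin at its foot. Stays there.
- shaker: Small glass salt shaker with a pierced round cap, 44 mm thick and 90 mm high, standing at the machine's left side; origin at its foot. Stays there.
- packet: Wrapped snack bar, 40 x 141 x 8 mm, lying on the worktop in front of the machine; origin at its underside. Stays there.
Not all that is in view belongs to the job. What is meant by the packet is not orange or pink, and is the larger of those in its own colour.

How it is judged:
On the way, in this order (a step that is already met when the one before it is completed fails the run):
1. the capsule drawer is fully home while the handle is still up (value of joint drawer below 0.003 m and value of joint handle below 0.3 rad), for 0.2 s.
2. the handle has snapped over its dead point into lock, the drawer home (value of joint drawer below 0.003 m and value of joint handle above 1.7 rad), for 0.2 s.
At the end, for the whole second after the job is handed in: The handle rests locked (over 1.70 of 1.745 rad) with nothing holding it, the drawer is home within 3 mm, and mug, shaker and snack bar stand or lie at rest within 20 mm of where they were (all of step 2 and velocity of joint handle between -0.05 and 0.05 rad/s and distance of each of mug, shaker, packet from where it was at the start of the episode below 0.02 m and angle between each of mug, shaker, packet's own z axis and vertical below 0.3 rad and linear speed of each of mug, shaker, packet below 0.02 m/s); the robot touches nothing.
It fails at once if the grip is pinched, or hooked from its far side, instead of pushed (contact force between the fingers and grip_ridge above 2 N).
It fails at once if the mug is pushed more than 20 mm away, lifted, carried or knocked over (distance of mug from where it was at the start of the episode above 0.02 m or angle between mug's own z axis and vertical above 0.3 rad).
It fails at once if the salt shaker is pushed more than 20 mm away, lifted, carried or knocked over (distance of shaker from where it was at the start of the episode above 0.02 m or angle between shaker's own z axis and vertical above 0.3 rad).
It fails at once if the snack bar is pushed more than 20 mm away, lifted, carried or knocked over (distance of packet from where it was at the start of the episode above 0.02 m or angle between packet's own z axis and vertical above 0.3 rad).
It fails at once if the drawer is pulled further out instead of pushed in (value of joint drawer above 0.055 m).
It also fails if it takes over 54 s, if anything falls off the work surface, if the arm or the gripper's body presses on something with over 40 N, if the wrist force passes 120 N, or if a joint passes its speed limit or range.

## Working session

There is one attempt and no reset: what is moved stays moved. The work goes in short steps, Python scripts to look and compute and a shell command to move; the robot and the scene stay as the last step left them, time stands still between calls to the robot, and variables do not carry over. Pictures are saved under pics/ and viewed, at most 10 in all, crops included, and the job is handed in when it is done.

```bash
ls; mkdir -p pics; python3 - <<'E'
from station import status, viewer, r
import cv2,numpy as np
for n in("side","top"):
    c=viewer.capture(n); cv2.imwrite(f"pics/{n}0.png",c["pixels"][:,:,::-1]); np.savez(f"{n}0.npz",**c)
    print(n,c["position"],c["rotation"],c["mtx"].tolist(),c["D"])
print(status.get_obs())
E
```

```text
pics
side [0.24714614 0.81554225 0.92866219] [-0.30335616  2.77941139 -1.2689517 ] [[406.6192766904304, 0.0, 317.352453779832], [0.0, 406.6192766904304, 194.83841974236245], [0.0, 0.0, 1.0]] [-0.01754276  0.          0.          0.          0.        ]
top [0.25413667 0.00925766 1.19180765] [-2.14755793  2.12483739 -0.21724904] [[416.97338350262237, 0.0, 319.0562044098173], [0.0, 416.97338350262237, 199.84257402192642], [0.0, 0.0, 1.0]] [-0.06386416  0.          0.          0.          0.        ]
{'clock': 0.1, 'q': array([-1.35898425e+00,  4.23762430e-01,  1.63058915e+00,  7.53502386e-06,
        1.08857778e+00, -1.90133205e-02]), 'dq': array([ 0.00125969, -0.00077329, -0.00338718, -0.00038583, -0.00070054,
        0.00030005]), 'joint_torque': array([ 5.79874304e-04, -5.45610666e+01, -2.74324930e+01,  6.45470736e-02,
        1.88460335e-02, -5.76856246e-05]), 'position': array([ 0.14295517, -0.60818336,  0.4039901 ]), 'tcp_rot': array([-3.11937106e+00, -3.61616545e-01,  1.91580715e-04]), 'force': array([ 0.36574821, -0.07249304, -0.04281612]), 'moment': array([-0.00536026,  0.06342423, -0.01440623]), 'grip_force': 0.0, 'opening': 0.08788258102746623}
```

View pics/side0.png

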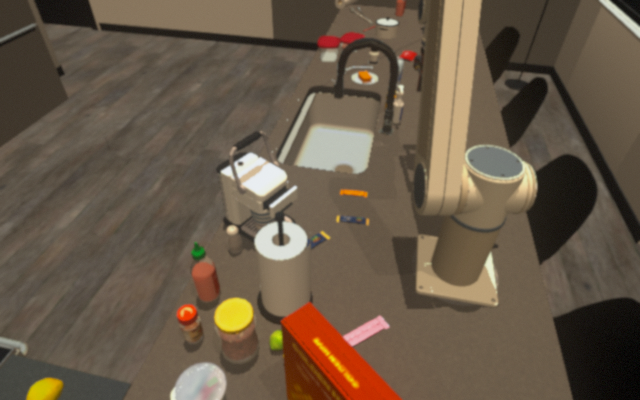

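View pics/top0.png

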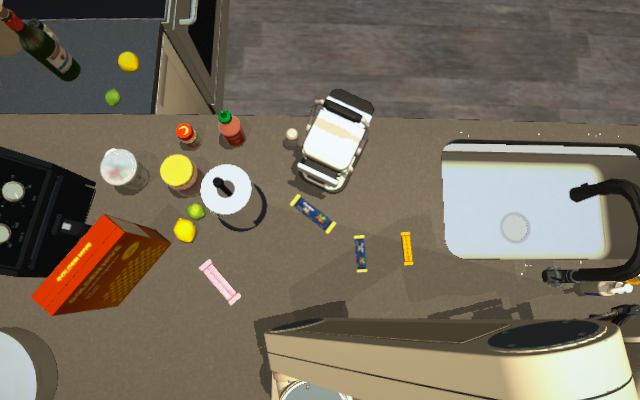

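The top view shows the machine at about (335,140), with the grip at about (350,105) and the front panel at about (322,182). The shaker is at (291,135). Packet candidates: dark blue at (313,213), dark blue at (361,253), orange at (407,248) and pink at (219,282). The meant one is the larger dark blue bar at (313,213). I'll confirm it in a crop and get the point cloud.

```bash
cat > h.py <<'E'
import numpy as np,cv2
from scipy.spatial.transform import Rotation as R
def cloud(c):
    d=c["depth"];h,w=d.shape
    u,v=np.meshgrid(np.arange(w),np.arange(h))
    p=cv2.undistortPoints(np.stack([u,v],-1).reshape(-1,1,2).astype(float),c["mtx"],c["D"]).reshape(h,w,2)
    P=np.dstack([p[...,0]*d,p[...,1]*d,d])
    W=P@R.from_rotvec(c["rotation"]).as_matrix().T+c["position"]; W[d==0]=np.nan
    return W
E
python3 - <<'E'
from h import *
c=dict(np.load("top0.npz"));W=cloud(c)
im=c["pixels"][80:280,270:430,::-1]; a=cv2.resize(im,None,fx=3,fy=3,interpolation=cv2.INTER_CUBIC)[:600]
cv2.imwrite("pics/topcrop.png",a)
s=dict(np.load("side0.npz"));S=cloud(s)
b=cv2.resize(s["pixels"][120:260,205:345,::-1],None,fx=4,fy=4,interpolation=cv2.INTER_CUBIC);cv2.imwrite("pics/sidecrop.png",b)
for v,u in[(213,313),(253,361),(140,335),(135,291),(185,328)]: print(u,v,W[v,u].round(3))
for nm,X in(("top",W),("side",S)):
    P=X.reshape(-1,3);m=(P[:,0]>.45)&(P[:,0]<.95)&(abs(P[:,1])<.3)&(abs(P[:,2]-.209)<.007)
    Q=P[m];print(nm,len(Q),Q.mean(0),Q.min(0),Q.max(0))
    m2=m.reshape(X.shape[:2]).astype(np.uint8)
    n,l,st,_=cv2.connectedComponentsWithStats(m2)
    k=1+np.argmax(st[1:,4]);print(st[k],cv2.minAreaRect(X[l==k][:,:2].astype(np.float32)))
E
```

```text
313 213 [0.432 0.002 0.01 ]
361 253 [ 0.32  -0.135  0.01 ]
335 140 [ 0.584 -0.049  0.21 ]
291 135 [0.637 0.065 0.091]
328 185 [ 0.513 -0.041  0.018]
top 2845 [ 0.6130029  -0.05504918  0.20923542] [ 0.4502894  -0.14589718  0.20201445] [0.72215298 0.23607362 0.21598924]
[ 304  108   61   58 2131] ((0.5923782587051392, -0.046735867857933044), (0.1466403305530548, 0.11748210340738297), 67.40094757080078)
side 1683 [ 0.60552099 -0.03710991  0.20965859] [ 0.4503686  -0.14752714  0.20201352] [0.720821   0.26885897 0.21596496]
[ 234  152   52   42 1372] ((0.617540717124939, -0.05453238636255264), (0.15036934614181519, 0.18311616778373718), 72.76525115966797)
```

View pics/topcrop.png

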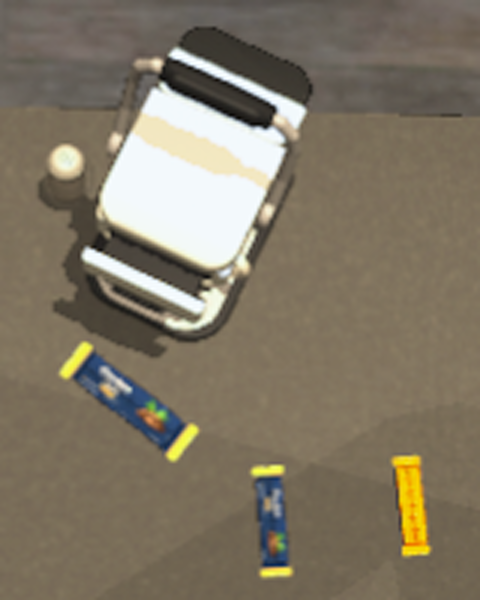

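View pics/sidecrop.png

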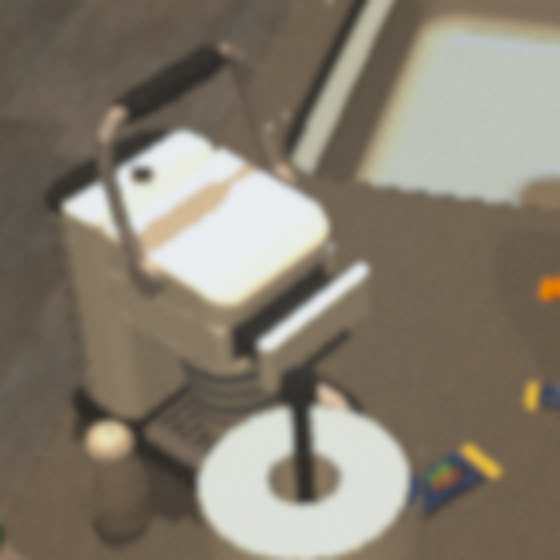

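The crop confirms the larger dark blue bar at (313,213), since the other at (361,253) is clearly smaller. The drawer panel is out at the machine's front, at about (145,280) in the crop, and the machine is turned about -23° in yaw. Next I fit its pose.

```bash
python3 - <<'E'
from h import *
for nm in("top","side"):
    c=dict(np.load(nm+"0.npz"));X=cloud(c);P=X.reshape(-1,3)
    near=np.hypot(P[:,0]-.6,P[:,1]+.05)<.22
    def comp(lo,hi):
        m=(near&(P[:,2]>lo)&(P[:,2]<hi)).reshape(X.shape[:2]).astype(np.uint8)
        n,l,st,_=cv2.connectedComponentsWithStats(m)
        return [X[l==k] for k in range(1,n) if st[k,4]>15]
    for lab,lo,hi in(("grip",.285,.35),("paneltop",.166,.184),("head",.2,.218)):
        for Q in comp(lo,hi):
            r=cv2.minAreaRect(Q[:,:2].astype(np.float32)); v=np.linalg.svd(Q[:,:2]-Q[:,:2].mean(0),full_matrices=0)[2][0]
            print(nm,lab,len(Q),"mean",Q.mean(0).round(3),"zmax",Q[:,2].max().round(3),"rect",np.round(r[0],4),np.round(r[1],3),round(r[2],1),"dir",round(np.degrees(np.arctan2(v[1],v[0]))%180-90,1))
E
```

```text
top grip 549 mean [ 0.615 -0.059  0.316] zmax 0.325 rect [ 0.6165 -0.0584] [0.142 0.024] 63.8 dir -25.7
top paneltop 263 mean [ 0.51  -0.008  0.175] zmax 0.182 rect [ 0.5153 -0.0112] [0.111 0.027] 64.6 dir -26.7
top paneltop 17 mean [ 0.518 -0.075  0.175] zmax 0.182 rect [ 0.5176 -0.0743] [0.008 0.025] 22.2 dir 18.2
top head 687 mean [ 0.684 -0.093  0.209] zmax 0.217 rect [ 0.685  -0.0925] [0.122 0.052] 59.3 dir -28.7
top head 2251 mean [ 0.591 -0.047  0.209] zmax 0.218 rect [ 0.5903 -0.0458] [0.147 0.122] 67.4 dir -24.3
side grip 341 mean [ 0.617 -0.048  0.312] zmax 0.324 rect [ 0.6149 -0.057 ] [0.146 0.022] 65.0 dir -26.2
side paneltop 274 mean [ 0.596 -0.007  0.175] zmax 0.184 rect [ 0.6049 -0.0117] [0.207 0.104] 10.5 dir 89.2
side paneltop 196 mean [ 0.508 -0.003  0.174] zmax 0.181 rect [ 0.514  -0.0104] [0.112 0.032] 64.8 dir -26.0
side head 1451 mean [ 0.599 -0.054  0.21 ] zmax 0.218 rect [ 0.6171 -0.0541] [0.151 0.184] 72.8 dir 38.1
side head 229 mean [ 0.688 -0.043  0.209] zmax 0.217 rect [ 0.6908 -0.0396] [0.042 0.109] 31.8 dir 38.3
```

```bash
python3 - <<'E'
from h import *
W=cloud(dict(np.load("top0.npz")));S=cloud(dict(np.load("side0.npz")))
P=np.vstack([W.reshape(-1,3),S.reshape(-1,3)]);P=P[~np.isnan(P[:,0])]
yaw=np.radians(-26);xm=np.array([np.cos(yaw),np.sin(yaw)]);ym=np.array([-xm[1],xm[0]])
ax=np.array([.5885,-.045])
print("roll")
m=(np.hypot(P[:,0]-.5,P[:,1]-.22)<.13)&(P[:,2]>.1)&(P[:,1]>.1)&(P[:,0]<.58);print(P[m].min(0),P[m].max(0),np.percentile(P[m],[1,50,99],axis=0).round(3))
q=P[m];q=q[q[:,2]>.29];print("spindle",len(q),q.mean(0) if len(q) else 0)
print("tall things ahead, coarse map x,y -> zmax")
for x in np.arange(.1,.8,.08):
    print(round(x,2),[round(float(P[(abs(P[:,0]-x)<.04)&(abs(P[:,1]-y)<.04)][:,2].max(initial=0)),2) for y in np.arange(-.8,.4,.08)])
print("y:",np.arange(-.8,.4,.08).round(2))
# machine frame: panel front profile
for nm,X in(("t",W),("s",S)):
    Q=X.reshape(-1,3);L=np.c_[(Q[:,:2]-ax)@xm,(Q[:,:2]-ax)@ym,Q[:,2]]
    for lo,hi in((.145,.155),(.16,.17),(.17,.181),(.185,.195),(.2,.208),(.208,.216)):
        k=L[(L[:,2]>lo)&(L[:,2]<hi)&(abs(L[:,1])<.05)&(L[:,0]>-.2)&(L[:,0]<.15)]
        if len(k):print(nm,lo,len(k),np.percentile(k[:,0],[0,2,10,50,98]).round(4))
E
```

```text
roll
[0.38292709 0.14662262 0.10016918] [0.55642312 0.34971127 0.32753881] [[0.384 0.148 0.104]
 [0.447 0.229 0.234]
 [0.541 0.345 0.324]]
spindle 213 [0.44882396 0.21123338 0.3176582 ]
tall things ahead, coarse map x,y -> zmax
0.1 [0.01, 0.01, 0.01, 0.01, 0.01, 0.01, 0.79, 0.01, 0.01, 0.78, 0.62, 0.46, 0.01, 0.01, 0.01, 0.01]
0.18 [0.17, 0.35, 0.56, 0.57, 0.63, 0.73, 0.78, 0.89, 0.89, 0.81, 0.64, 0.46, 0.01, 0.01, 0.01, 0.01]
0.26 [0.17, 0.37, 0.36, 0.01, 0.01, 0.01, 0.01, 0.01, 0.01, 0.01, 0.01, 0.01, 0.01, 0.01, 0.02, 0.32]
0.34 [0.01, 0.39, 0.38, 0.01, 0.01, 0.01, 0.01, 0.01, 0.01, 0.01, 0.01, 0.01, 0.01, 0.01, 0.06, 0.32]
0.42 [0.0, 0.39, 0.37, 0.0, 0.0, 0.01, 0.01, 0.01, 0.01, 0.01, 0.01, 0.02, 0.33, 0.33, 0.06, 0.06]
0.5 [0.0, 0.34, 0.29, 0.0, 0.0, 0.01, 0.01, 0.01, 0.01, 0.21, 0.21, 0.18, 0.24, 0.32, 0.15, 0.15]
0.58 [0.0, 0.0, 0.0, 0.0, 0.0, 0.01, 0.01, 0.01, 0.3, 0.32, 0.32, 0.02, 0.01, 0.01, 0.15, 0.15]
0.66 [0.01, 0.01, 0.01, 0.01, 0.01, 0.01, 0.01, 0.01, 0.22, 0.32, 0.32, 0.09, 0.01, 0.21, 0.11, 0.11]
0.74 [0.01, 0.01, 0.01, 0.01, 0.01, 0.01, 0.01, 0.01, 0.01, 0.21, 0.21, 0.01, 0.01, 0.01, 0.01, 0.01]
y: [-0.8  -0.72 -0.64 -0.56 -0.48 -0.4  -0.32 -0.24 -0.16 -0.08 -0.    0.08
  0.16  0.24  0.32  0.4 ]
t 0.145 35 [-0.0983 -0.0974 -0.0943 -0.0929 -0.0531]
t 0.16 339 [-0.0941 -0.0938 -0.0923 -0.0686 -0.0558]
t 0.17 207 [-0.0942 -0.0937 -0.0928 -0.0877 -0.058 ]
t 0.185 64 [-0.0601 -0.0599 -0.0593 -0.0582 -0.0547]
t 0.2 860 [-0.058  -0.0526 -0.0464 -0.0168  0.1275]
t 0.208 1490 [-0.0415 -0.0349 -0.0172  0.0282  0.1203]
s 0.145 80 [-0.1004 -0.0984 -0.0974 -0.0956 -0.0554]
s 0.16 241 [-0.1001 -0.0976 -0.0959 -0.0687 -0.0529]
s 0.17 162 [-0.0988 -0.0978 -0.0966 -0.0921 -0.059 ]
s 0.185 76 [-0.0642 -0.064  -0.0633 -0.0613 -0.0572]
s 0.2 379 [-0.0597 -0.0551 -0.0504 -0.0325  0.1256]
s 0.208 870 [-0.0457 -0.0366 -0.0173  0.0289  0.1172]
```

```bash
cat >> h.py <<'E'
YAW=np.radians(-26);XM=np.array([np.cos(YAW),np.sin(YAW),0]);YM=np.array([-XM[1],XM[0],0]);AX=np.array([.5885,-.045,0])
def rot(tilt):  # tool x ~ -XM, tip leaning to the machine's back by tilt deg
    t=np.radians(tilt);z=XM*np.sin(t)-np.array([0,0,1])*np.cos(t);y=YM
    return np.c_[np.cross(y,z),y,z]
def tcp(tip,tilt): # tip in hinge frame (x,y,z)
    M=rot(tilt);return AX+XM*tip[0]+YM*tip[1]+[0,0,tip[2]]-.182*M[:,2],M
def rel(p,M):  # units of the moves, from the measured pose
    from station import status
    o=status.get_obs();C=R.from_rotvec(o["tcp_rot"]).as_matrix()
    return np.r_[C.T@(p-o["position"])/.05, R.from_matrix(C.T@M).as_rotvec()/np.radians(8)].round(2)
def tipnow():
    from station import status
    o=status.get_obs();C=R.from_rotvec(o["tcp_rot"]).as_matrix();t=o["position"]+.182*C[:,2]-AX
    print("t",round(o["clock"],2),"tip",np.round([t@XM,t@YM,t[2]],4),"tilt",round(np.degrees(np.arctan2(C[:,2]@XM,-C[2,2])),1),"F",np.round([o["force"]@XM,o["force"]@YM,o["force"][2]],1),"q",o["q"].round(2))
E
python3 - <<'E'
from h import *
p,M=tcp((-.15,0,.22),20)
print(p,M.round(2)); print(rel(p,M)); print(rel(np.array([.25,-.40,.45]),M));tipnow()
print(rel(np.array([.40,-.15,.46]),M))
E
```

```text
[0.39773306 0.04804325 0.39102406] [[-0.84  0.44  0.31]
 [ 0.41  0.9  -0.15]
 [-0.34  0.   -0.94]]
[  7.96 -11.61   0.28  -3.07  -1.1  -17.37]
[  3.04  -3.56  -0.92  -3.07  -1.1  -17.37]
t 0.1 tip [-0.1537 -0.7013  0.222 ] tilt -0.0 F [ 0.4  0.1 -0. ] q [-1.36  0.42  1.63  0.    1.09 -0.02]
[  7.1   -7.75  -1.11  -3.07  -1.1  -17.37]
```

```bash
python3 -m crank '0.6 -0.9 -0.3 0 0 0 -1; 1.3 -1.8 -0.6 0 0 0 -1; 2.1 -2.7 -0.8 0 0 -0.6 -1; 3 -3.5 -0.9 -0.3 -0.1 -1.8 -1; 3.8 -4.2 -1 -0.5 -0.2 -3 -1; 4.6 -4.9 -1 -0.7 -0.3 -4.2 -1; 5.4 -5.6 -1.1 -0.9 -0.3 -5.4 -1; 6 -6.3 -1.1 -1.2 -0.4 -6.6 -1; 6.6 -7 -1.1 -1.4 -0.5 -7.8 -1; 7.1 -7.7 -1.1 -1.6 -0.6 -9 -1; 7.1 -7.7 -1.1 -1.8 -0.6 -10.2 -1; 7.1 -7.7 -1.1 -2 -0.7 -11.4 -1'; python3 - <<'E'
from h import *
tipnow();p,M=tcp((-.15,0,.22),20);print(rel(p,M))
p,M=tcp((-.13,0,.155),20);print(rel(p,M))
E
```

```text
clock: 1.6
position: [0.4006, -0.1516, 0.4595]
tcp_rot: [1.745, 2.293, -0.085]
force: [0.4, -0.1, 0.9]
opening: 0.0006
grip_force: 0.0
t 1.6 tip [-0.0785 -0.1976  0.2838] tilt 14.0 F [0.4 0.1 0.9] q [-0.35  0.01  2.04 -0.17  0.87 -0.52]
[ 4.09  0.9   0.51 -1.03 -0.39 -5.92]
[ 4.15  1.06  1.86 -1.03 -0.39 -5.92]
```

```bash
python3 -m crank '0.9 0.2 0 -0.2 -0.1 -1.2 -1; 1.8 0.4 0 -0.4 -0.2 -2.4 -1; 2.7 0.6 0.1 -0.6 -0.2 -3.6 -1; 3.5 0.8 0.3 -0.8 -0.3 -4.8 -1; 4.1 0.9 0.5 -1 -0.4 -5.9 -1; 4.1 0.9 0.5 -1 -0.4 -5.9 -1'; python3 - <<'E'
from h import *
tipnow()
p,M=tcp((-.13,0,.155),20);print(rel(p,M))
p,M=tcp((-.10,0,.155),20);print(rel(p,M))
p,M=tcp((-.07,0,.155),20);print(rel(p,M))
E
```

```text
clock: 2.35
position: [0.3981, 0.0489, 0.3906]
tcp_rot: [0.642, 2.729, -0.118]
force: [-0.5, -0.8, 0.5]
opening: 0.0005
grip_force: 0.0
t 2.35 tip [-0.1505 -0.0004  0.2194] tilt 19.8 F [-0.1 -1.   0.5] q [ 0.16  0.06  2.18 -0.34  0.64 -0.7 ]
[ 0.06 -0.01  1.35 -0.05 -0.02 -0.05]
[-0.5  -0.    1.55 -0.05 -0.02 -0.05]
[-1.07  0.    1.76 -0.05 -0.02 -0.05]
```

Good. I'll go down, then push slowly until the wrist force shows the hard stop.

```bash
python3 -m crank '0 0 0.7 0 0 0 -1; 0 0 1.35 0 0 0 -1; -0.2 0 1.45 0 0 0 -1; -0.4 0 1.52 0 0 0 -1; -0.5 0 1.55 0 0 0 -1; -0.6 0 1.59 0 0 0 -1; -0.7 0 1.63 0 0 0 -1; -0.7 0 1.63 0 0 0 -1'; python3 - <<'E'
from h import *
tipnow()
for x in(-.08,-.075,-.07,-.065): print(rel(*tcp((x,0,.155),20)))
E
```

```text
clock: 3.35
position: [0.4535, 0.0202, 0.3275]
tcp_rot: [0.646, 2.724, -0.117]
force: [0.4, -0.5, 0.4]
opening: 0.0007
grip_force: 0.0
t 3.35 tip [-0.0875 -0.0016  0.1565] tilt 20.0 F [ 0.5 -0.3  0.4] q [ 0.07  0.26  2.14 -0.4   0.47 -0.71]
[-0.13  0.01  0.08 -0.04  0.01 -0.08]
[-0.23  0.01  0.11 -0.04  0.01 -0.08]
[-0.32  0.02  0.15 -0.04  0.01 -0.08]
[-0.42  0.02  0.18 -0.04  0.01 -0.08]
```

```bash
python3 -m crank '-0.1 0 0.03 0 0 0 -1; -0.15 0 0.05 0 0 0 -1; -0.2 0 0.07 0 0 0 -1; -0.24 0 0.09 0 0 0 -1'; python3 - <<'E'
from h import *
tipnow()
E
```

```text
clock: 3.85
position: [0.459, 0.0171, 0.3265]
tcp_rot: [0.651, 2.735, -0.117]
force: [-46.3, 34.3, 33.4]
opening: 0.0005
grip_force: 27.8
t 3.85 tip [-0.0833 -0.0026  0.1548] tilt 19.4 F [-56.6  10.5  33.4] q [ 0.06  0.27  2.12 -0.37  0.48 -0.74]
```

```bash
python3 -m crank '0.2 0 -0.07 0 0 0 -1; 0.4 0 -0.14 0 0 0 -1; 0.7 0 -0.25 0 0 0 -1; 0.7 0 -1 0 0 0 -1; 0.7 0 -2 0 0 0 -1; 0.7 0 -3 0 0 0 -1; 0.7 0 -3 0 0 0 -1'; python3 - <<'E'
from h import *
from station import viewer
tipnow()
for nm in("top","side"):
    c=viewer.capture(nm);np.savez(nm+"1.npz",**c);X=cloud(c);Q=X.reshape(-1,3)-AX;L=np.c_[Q@XM,Q@YM,Q[:,2]]
    for lo,hi in((.15,.157),(.16,.17),(.17,.181),(.185,.195)):
        k=L[(L[:,2]>lo)&(L[:,2]<hi)&(abs(L[:,1])<.05)&(L[:,0]>-.12)&(L[:,0]<.15)]
        if len(k):print(nm,lo,len(k),np.percentile(k[:,0],[0,2,10,50,98]).round(4))
    if nm=="side":cv2.imwrite("pics/side1.png",cv2.resize(c["pixels"][100:260,195:355,::-1],None,fx=3.5,fy=3.5,interpolation=cv2.INTER_CUBIC))
E
```

```text
clock: 4.72
position: [0.3892, 0.053, 0.4591]
tcp_rot: [0.645, 2.718, -0.113]
force: [-0.6, 0.5, 0.2]
opening: 0.0007
grip_force: 0.0
t 4.72 tip [-0.1589  0.0004  0.2884] tilt 20.3 F [-0.8  0.2  0.2] q [ 0.17 -0.06  2.12 -0.29  0.81 -0.76]
top 0.15 24 [-0.073  -0.0729 -0.0726 -0.0718 -0.0616]
top 0.16 66 [-0.0728 -0.0727 -0.0723 -0.0709 -0.0548]
top 0.17 208 [-0.0729 -0.0726 -0.0718 -0.0667 -0.0579]
top 0.185 75 [-0.06   -0.0599 -0.0593 -0.0579 -0.0537]
side 0.15 48 [-0.0771 -0.077  -0.0762 -0.0744 -0.0709]
side 0.16 77 [-0.0773 -0.0771 -0.0762 -0.0745 -0.0527]
side 0.17 165 [-0.0779 -0.0773 -0.0755 -0.0705 -0.059 ]
side 0.185 83 [-0.064  -0.0639 -0.0629 -0.0614 -0.057 ]
```

View pics/side1.png

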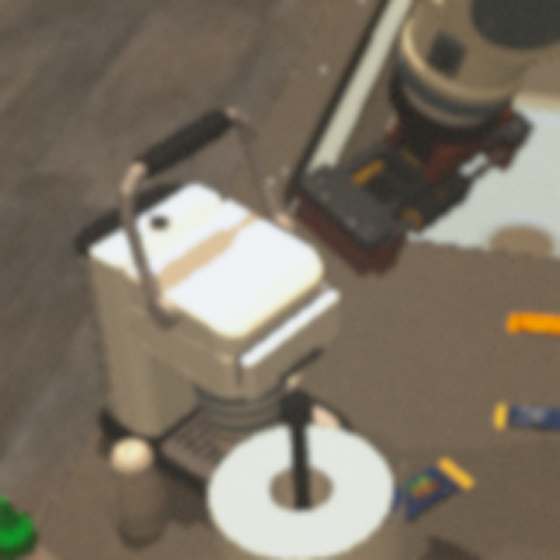

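The picture shows the panel flush with the head at about (290,325) in the crop, with the handle still up, so the drawer is home. Next is the handle: I go over the bar and behind it with a 25° tilt.

```bash
cat >> h.py <<'E'
def push(th,T=25,off=0,d=.015):
    f=th-np.radians(15);t=np.radians(T);n=np.array([-np.cos(t),-np.sin(t)]);z=np.array([np.sin(t),-np.cos(t)])
    b=np.array([-.115*np.sin(f),.198+.115*np.cos(f)])
    k=b-(.0215+off)*n+d*z
    return tcp((k[0],0,k[1]),T)
E
python3 - <<'E'
from h import *
print(rel(*tcp((-.10,0,.40),25)));print(rel(*tcp((.03,0,.39),25)));print(rel(*push(0,off=.015,d=-.04)));print(rel(*push(0,off=.015)))
E
```

```text
[-1.6   0.   -1.74 -0.05 -0.62 -0.07]
[-3.97  0.03 -0.66 -0.05 -0.62 -0.07]
[-4.07  0.04 -0.   -0.05 -0.62 -0.07]
[-4.17  0.04  1.09 -0.05 -0.62 -0.07]
```

```bash
python3 -m crank '-0.5 0 -1 0 -0.3 0 -1; -1.2 0 -1.7 0 -0.6 0 -1; -2.2 0 -1.3 -0.05 -0.6 -0.05 -1; -3.2 0 -1 -0.05 -0.6 -0.05 -1; -4 0 -0.6 -0.05 -0.6 -0.05 -1; -4.1 0 0 -0.05 -0.6 -0.05 -1; -4.15 0 0.6 -0.05 -0.6 -0.05 -1; -4.17 0 1.09 -0.05 -0.6 -0.05 -1; -4.17 0 1.09 -0.05 -0.6 -0.05 -1'; python3 - <<'E'
from h import *
from station import viewer
tipnow()
c=viewer.capture("side");cv2.imwrite("pics/side2.png",cv2.resize(c["pixels"][60:230,195:365,::-1],None,fx=3.5,fy=3.5,interpolation=cv2.INTER_CUBIC))
for th in np.arange(0,1.76,.125): print(round(th,3),rel(*push(th,off=-.001)))
E
```

```text
clock: 5.95
position: [0.5809, -0.0443, 0.4716]
tcp_rot: [0.618, 2.654, -0.136]
force: [-0.1, -0.3, 1.3]
opening: 0.0004
grip_force: 0.0
t 5.95 tip [ 0.068  -0.0032  0.3058] tilt 24.4 F [-0.  -0.3  1.3] q [-0.06  0.23  1.78 -0.24  0.76 -1.03]
0.0 [ 0.31  0.05 -0.05 -0.01 -0.06 -0.02]
0.125 [ 0.54  0.05 -0.21 -0.01 -0.06 -0.02]
0.25 [ 0.8   0.04 -0.35 -0.01 -0.06 -0.02]
0.375 [ 1.06  0.04 -0.46 -0.01 -0.06 -0.02]
0.5 [ 1.34  0.04 -0.53 -0.01 -0.06 -0.02]
0.625 [ 1.63  0.04 -0.57 -0.01 -0.06 -0.02]
0.75 [ 1.91  0.04 -0.57 -0.01 -0.06 -0.02]
0.875 [ 2.2   0.04 -0.53 -0.01 -0.06 -0.02]
1.0 [ 2.48  0.04 -0.46 -0.01 -0.06 -0.02]
1.125 [ 2.75  0.04 -0.36 -0.01 -0.06 -0.02]
1.25 [ 3.    0.04 -0.22 -0.01 -0.06 -0.02]
1.375 [ 3.23  0.04 -0.05 -0.01 -0.06 -0.02]
1.5 [ 3.44  0.04  0.14 -0.01 -0.06 -0.02]
1.625 [ 3.63  0.04  0.36 -0.01 -0.06 -0.02]
1.75 [ 3.78  0.04  0.6  -0.01 -0.06 -0.02]
```

View pics/side2.png

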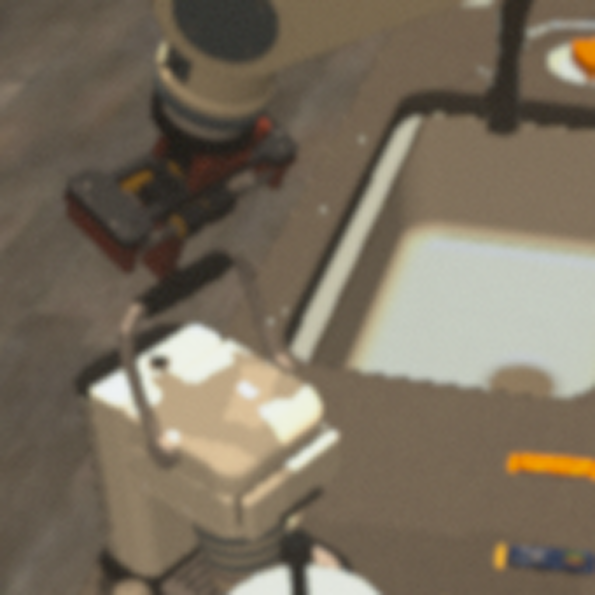

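The fingers stand just behind the bar, at about (165,265) in the crop, and the handle is still open. I'll push along the arc to mid-stroke.

```bash
python3 -m crank '0.31 0.04 -0.05 0 0 0 -1; 0.54 0.04 -0.21 0 0 0 -1; 0.8 0.04 -0.35 0 0 0 -1; 1.06 0.04 -0.46 0 0 0 -1; 1.34 0.04 -0.53 0 0 0 -1; 1.63 0.04 -0.57 0 0 0 -1'; python3 - <<'E'
from h import *
from station import viewer
tipnow()
W=cloud(viewer.capture("side"));Q=W.reshape(-1,3)-AX;L=np.c_[Q@XM,Q@YM,Q[:,2]]
k=L[(L[:,2]>.24)&(L[:,2]<.34)&(abs(L[:,1])>.025)&(abs(L[:,1])<.075)&(abs(L[:,0])<.1)]
rr=np.hypot(k[:,0],k[:,2]-.198);k=k[(rr>.1)&(rr<.13)];print("bar",len(k),np.median(k,0).round(3),"theta",np.median(np.arctan2(-k[:,0],k[:,2]-.198))+.262)
for th in np.arange(.625,1.76,.125): print(round(th,3),rel(*push(th,off=-.001)))
E
```

```text
clock: 6.75
position: [0.5056, -0.004, 0.4719]
tcp_rot: [0.612, 2.635, -0.131]
force: [4.7, -5.0, 12.5]
opening: 0.0005
grip_force: 6.0
t 6.75 tip [-0.0144  0.0012  0.3075] tilt 25.4 F [ 6.4 -2.4 12.5] q [ 0.02  0.1   1.93 -0.29  0.73 -0.92]
bar 181 [-0.042  0.034  0.31 ] theta 0.6253744001402292
0.625 [ 0.03 -0.01  0.11  0.03  0.04 -0.02]
0.75 [ 0.32 -0.01  0.11  0.03  0.04 -0.02]
0.875 [ 0.6  -0.01  0.14  0.03  0.04 -0.02]
1.0 [ 0.88 -0.01  0.2   0.03  0.04 -0.02]
1.125 [ 1.15 -0.01  0.3   0.03  0.04 -0.02]
1.25 [ 1.4  -0.02  0.44  0.03  0.04 -0.02]
1.375 [ 1.64 -0.02  0.6   0.03  0.04 -0.02]
1.5 [ 1.85 -0.02  0.8   0.03  0.04 -0.02]
1.625 [ 2.04 -0.02  1.01  0.03  0.04 -0.02]
1.75 [ 2.2  -0.02  1.25  0.03  0.04 -0.02]
```

The handle is at about 0.63 rad and the forces are as expected. I'll continue past the dead point.

```bash
python3 -m crank '0.34 -0.01 0.03 0 0 0 -1; 0.62 -0.01 0.06 0 0 0 -1; 0.9 -0.01 0.12 0 0 0 -1; 1.17 -0.01 0.22 0 0 0 -1; 1.42 -0.01 0.36 0 0 0 -1; 1.66 -0.01 0.55 0 0 0 -1; 1.87 -0.01 0.75 0 0 0 -1; 2.06 -0.01 0.96 0 0 0 -1; 2.15 -0.01 1.1 0 0 0 -1; 2.15 -0.01 1.1 0 0 0 -1'; python3 - <<'E'
from h import *
tipnow()
E
```

```text
clock: 8.05
position: [0.4406, 0.0288, 0.375]
tcp_rot: [0.611, 2.637, -0.128]
force: [14.5, -4.9, 3.3]
opening: 0.0005
grip_force: 7.7
t 8.05 tip [-0.0876  0.0025  0.2104] tilt 25.3 F [15.2  2.   3.3] q [ 0.1   0.15  2.15 -0.47  0.51 -0.64]
```

```bash
python3 - <<'E'
from h import *
from station import viewer
c=viewer.capture("side")
W=cloud(c);Q=W.reshape(-1,3)-AX;L=np.c_[Q@XM,Q@YM,Q[:,2]]
for s in(1,-1):
    k=L[(L[:,2]>.18)&(L[:,2]<.34)&(s*L[:,1]>.025)&(s*L[:,1]<.075)&(L[:,0]<-.08)&(L[:,0]>-.14)]
    rr=np.hypot(k[:,0],k[:,2]-.198);k=k[(rr>.1)&(rr<.13)];print("bar",len(k),np.median(k,0).round(3),"theta",np.median(np.arctan2(-k[:,0],k[:,2]-.198))+.262)
cv2.imwrite("pics/side3.png",cv2.resize(c["pixels"][110:270,195:355,::-1],None,fx=3.5,fy=3.5,interpolation=cv2.INTER_CUBIC))
E
```

```text
bar 101 [-0.116  0.043  0.214] theta 1.6900861796473383
bar 54 [-0.116 -0.038  0.216] theta 1.677499288618884
```

View pics/side3.png

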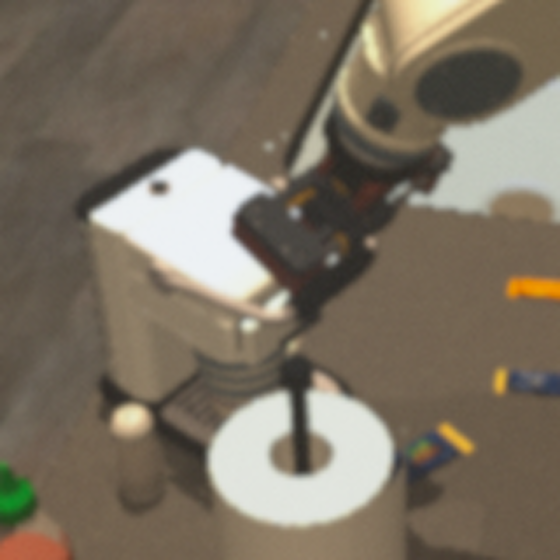

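The arms lie flat along the head and the bar is in front, so the handle is down. I'll retract and verify.

```bash
python3 -m crank '-0.12 0 -0.1 0 0 0 -1; -0.2 0 -0.4 0 0 0 -1; -0.2 0 -1.2 0 0 0 -1; -0.2 0 -2.2 0 0 0 -1; -0.2 0 -3.2 0 0 0 -1; -0.2 0 -3.2 0 0 0 -1; -0.2 0 -3.2 0 0 0 -1'; python3 - <<'E'
from h import *
from station import viewer
tipnow()
for nm in("side","top"):
    c=viewer.capture(nm);W=cloud(c);Q=W.reshape(-1,3)-AX;L=np.c_[Q@XM,Q@YM,Q[:,2]]
    k=L[(L[:,2]>.19)&(L[:,2]<.24)&(abs(L[:,1])<.045)&(L[:,0]<-.095)&(L[:,0]>-.14)]
    print(nm,"bar",len(k),np.median(k,0).round(4),"ztop",np.percentile(k[:,2],95) if len(k) else 0)
    k=L[(L[:,2]>.15)&(L[:,2]<.178)&(abs(L[:,1])<.05)&(L[:,0]>-.12)&(L[:,0]<0)]
    if len(k):print("panel",len(k),np.percentile(k[:,0],[2,10,50]).round(4))
    cv2.imwrite(f"pics/{nm}4.png",cv2.resize(c["pixels"][80:280,235:435,::-1] if nm=="top" else c["pixels"][110:270,195:355,::-1],(560,560),interpolation=cv2.INTER_CUBIC))
E
```

```text
clock: 8.98
position: [0.3849, 0.0539, 0.521]
tcp_rot: [0.615, 2.648, -0.134]
force: [0.6, -0.5, -0.1]
opening: 0.0005
grip_force: 0.0
t 8.97 tip [-0.1503 -0.0005  0.3556] tilt 24.7 F [ 0.8 -0.1 -0.1] q [ 0.19 -0.16  2.06 -0.32  0.91 -0.77]
side bar 235 [-0.1183  0.0033  0.2172] ztop 0.22168274024135204
panel 107 [-0.0773 -0.0764 -0.0698]
top bar 87 [-0.1039 -0.0206  0.2179] ztop 0.22181481695182895
panel 240 [-0.0728 -0.0722 -0.0694]
```

View pics/side4.png

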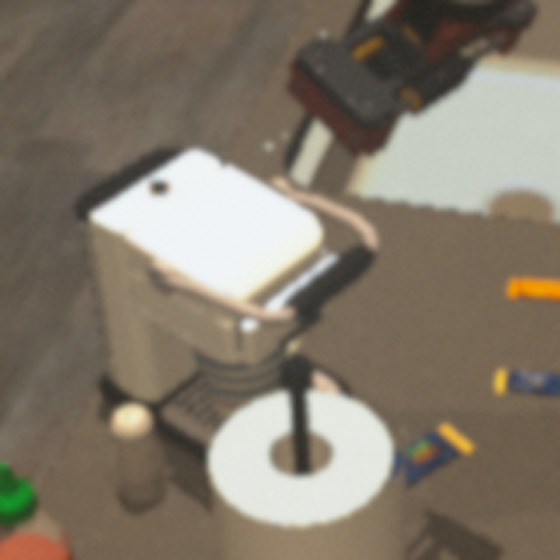

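View pics/top4.png

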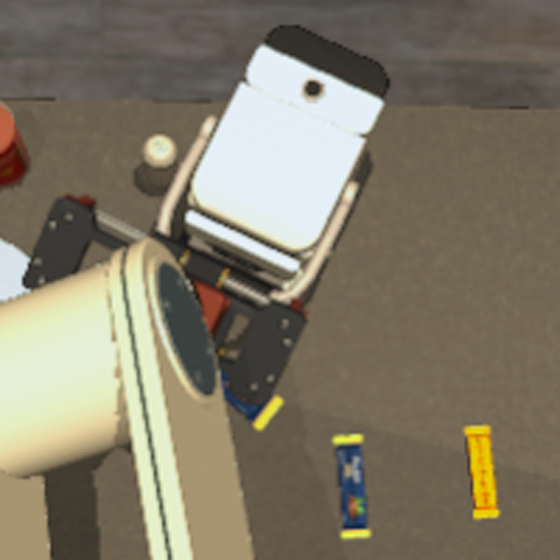

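The handle stays down by itself: the bar top is at z 0.222 with the arm clear, which is locked height. The drawer is flush, and the shaker and snack bar are undisturbed. Handing in.

```bash
python3 -c "
from station import r
print(r.hand_in())"
```

```text
the job is handed in; nothing more can be done
None
```

The drawer is pushed fully home and the handle is locked down by itself; I handed the job in at about 9 s, the packet and shaker looked unmoved, the mug was not checked directly, and no verdict came back.

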